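# Lock a camera module into the alignment station and press a lens barrel into its V-block

### The job

Drop the gold camera module fully home into the station's socket pocket with its window towards the V yokes, then swing the locking lever fully shut over it. After that lay the black lens barrel in the two V yokes, brass end towards the camera and overhanging both yokes equally, and finish still holding it gently pressed down with your fingers, with about 10 N, so that it bears on both faces of the V: do not let go at the end. Leave the other things on the bench where they are.

Things in the scene. Friction and masses are not known exactly. Their poses are not given: they have to be found in the camera images.
- station: alignment station: dark grey base plate 100 x 230 x 8 mm fixed on the 3 mm mat; origin at the centre of its underside, z up, long direction and optical axis = y. At its -y end a blue socket block 60 x 58 mm, top 20 mm above the origin, with the pocket; at its +y end two aluminium V yokes. At yaw 0 its x points away from the robot
- pocket (a point): centre of the pocket's floor, axes as the station's. The pocket is 33 mm (x) x 39 mm (y) and 12 mm deep with a 2 mm chamfer at its mouth; the floor is 8 mm above the station's origin
- camera_module: loose gold-coloured camera module, a block 30 (x) x 36 (y) x 28 mm (z), about 60 g, standing upright on a pink foam pad 4 mm thick; origin at the centre of its underside. The round black-rimmed glass window is on its +y face (a black stripe on the top lies along that edge; the -y face is green). Grip it by its x faces
- module_window (a point): centre of the module's window, at (0, 18, 20) mm in the module's frame
- locking_lever (a joint): the locking lever, rad: 0 = shut, arm lying over the pocket along the station's +y (end stop); positive = swung open, anticlockwise seen from above, up to 2.4. It starts open by 1.4 to 2.2 and turns with light friction (about 1 N at the handle), staying where it is left. The arm's underside is 2 mm above the top of a fully seated module
- lever_pivot (a point): point on the lever's upright pivot axis, 98 mm from the station's origin towards -y, 41 mm above it
- lever_handle (a point): point on the lever's upright round red handle pin, 12 mm in diameter, 50 mm from the pivot axis; this point is 62 mm above the station's origin. The free pin runs from 44 mm (top of the 12 mm wide arm) to 74 mm above it
- lens_barrel: loose black cylinder 28 mm in diameter, 90 mm long, 80 to 170 g, lying on a white rest (60 x 110 mm plate, 4 mm thick; 4 mm nibs beside the barrel's ends, its middle free for fingers). Origin at its centre on its axis, 14 mm above the plate's top; its y axis runs along the cylinder (x and z may roll). The -y end has a 14 mm brass band, the +y end a thin aluminium one
- barrel_brass_end (a point): centre of the barrel's brass end face, 45 mm from its centre
- v_seat (a point): where the seated barrel's centre lies, axes as the station's: (0, 60, 30) mm in the station frame. The yokes, 15 mm thick, are centred 30 mm either side along y; between them 45 mm is free for fingers, down to the base plate 22 mm below. Each has a 90 degree V open upwards, rims 2 mm below this point. Let go in the V the barrel centres itself; its top is then 14 mm above this point
- v_near: the V faces on the station's -x side (both yokes), rigid; its origin is that of the station
- v_far: the V faces on the station's +x side (both yokes), rigid; its origin is that of the station
- sample_box_a: bystander: white plastic sample box 47 x 47 x 24 mm, origin under its centre
- sample_box_b: bystander: a second such box
- screwdriver: bystander: screwdriver 160 mm long, lying along its x axis
- cleaner_jar: bystander: closed jar 48 mm across, 70 mm high, origin under its centre
- lens_cap: bystander: black disc 34 mm across, 9 mm high
- retaining_ring: bystander: brass ring 36 mm across, 6 mm high
- tweezers: bystander: steel tweezers 120 x 8 x 5 mm, lying along their x axis
Not all that is in view belongs to the job. Of the things shaped like the lens_barrel, the black one is meant.

How it is judged (in metres and radians):
On the way, in this order (a step that is already met when the one before it is completed fails the run):
1. the camera module sits fully home in the pocket, window towards the V yokes (horizontal distance between camera_module and pocket below 0.004 m and z of camera_module in the frame of pocket between -0.0025 and 0.0025 m and angle between the z axis of camera_module and the z axis of station, either way round below 0.08 rad and y of module_window in the frame of pocket above 0.012 m), for 0.2 s.
2. the locking lever is fully shut over the seated module (all of step 1 and value of joint locking_lever below 0.08 rad), for 0.2 s.
3. the lens barrel lies seated in both V yokes, brass end towards the camera (all of step 2 and x of lens_barrel in the frame of v_seat between -0.002 and 0.002 m and y of lens_barrel in the frame of v_seat between -0.008 and 0.008 m and z of lens_barrel in the frame of v_seat between -0.002 and 0.002 m and angle between the y axis of lens_barrel and the y axis of station, either way round below 0.04 rad and y of barrel_brass_end in the frame of v_seat below -0.03 m), for 0.2 s.
At the end, for the whole second after the job is handed in: Module home in pocket (4 mm sideways, 2.5 mm high, 0.08 rad), window to yokes; lever under 0.08 rad; barrel in the V: 2 mm across and high, 8 mm along, 0.04 rad, brass end to camera, still; fingers press it with over 3 N, each V side carries 1.5 to 25 N (all of step 3 and contact force between lens_barrel and v_near between 1.5 and 25 N and contact force between lens_barrel and v_far between 1.5 and 25 N and contact force between the fingers and lens_barrel above 3 N and linear speed of lens_barrel below 0.01 m/s); the arm keeps its last pose, push and grip.
It fails at once if a bystander is moved more than 25 mm (distance of any of sample_box_a, sample_box_b, screwdriver, cleaner_jar, lens_cap, retaining_ring, tweezers from where it was at the start of the episode above 0.025 m).
It fails at once if the barrel is pressed hard (over 45 N on a V side) (contact force between lens_barrel and v_near above 45 N or contact force between lens_barrel and v_far above 45 N).
It also fails if it takes over 72 s, if anything falls off the work surface, if the arm or the gripper's body presses on something with over 40 N, if the wrist force passes 120 N, or if a joint passes its speed limit or range.

### The arm

A 6-joint arm with a two-finger parallel gripper is mounted at the origin on the work surface. World frame = base frame: x ahead of the robot, y to its left, z up, the work surface at z = 0. Lengths are in mm, angles in degrees, forces in N, time in s.
With the tool pointing down it reaches from about 300 to 850 mm from the base axis. Payload 4.2 kg.
Tool frame: the origin (TCP) lies midway between the tips of the shut fingers; the grasp point (between the pads) lies 19 mm behind it; z points along the fingers, y is the line along which they close (so a half turn about z gives the same grasp; the last joint's range is limited). The gripper opens to 91 mm and grips with 3 to 60 N. Pads are 32 mm wide; open, the fingers measure 118 mm over their backs; the gripper's body (76 mm by 178 mm) begins 60 mm behind the grasp point.
Start: joints at [-75.115, 18.312, 89.639, -0, 72.044, -1.146], TCP at [158.797, -552.654, 213.976] pointing down, gripper open.
Joint ranges: [-177.97, 177.97], [-48.28, 115.42], [12.27, 149.76], [-77.06, 257.06], [2.81, 150.46], [-146.56, 146.56]. Speed limits (degrees/s): [147.25, 147.25, 180, 180, 180, 180].

### API

Orientations are given as [roll, pitch, yaw] about the fixed x, y, z axes, in that order (R = Rz(yaw) Ry(pitch) Rx(roll)).
In Python, from workcell import env gives the robot as it stands.
- The arm moves only by the shell command python3 -m jog 'ROWS' [FORCE]. ROWS is a JSON object of lists of equal length, an entry for each row: "jaw": the finger opening in mm, from 0 to 91.2; "slide": the shift along the tool's x, y, z in units of 30 mm (1.0 is 30 mm), a list of three; "spin": the turn about the tool's z in units of 8 degrees (1.0 is 8 degrees). In form: {"jaw": [jaw, ...], "slide": [[dx, dy, dz], ...], "spin": [spin, ...]}. A call has 1 to 10 rows; each row shifts and turns the commanded pose from where the row before left it, along the tool's axes as they then stand; what a row does not reach is not made up. A row lasts 1/10 s, in which the tool goes at most 50 mm and 8.59 degrees, less where a joint would pass 70% of its speed; a pose out of reach is approached as far as the arm can. A call is refused whole if a number of a shift passes 1 or a number of a turn 1, either way. A call with a gripper value outside its range is refused whole. The fingers move at their own pace and stop on an object; FORCE is the grip in N (left out, the last holds). Time passes only in rows, so rows that do not move let the fingers close. It gives the time, the measured TCP pose, the force, the opening and the grip force at its end, in the units of the state.
- env.state(): the state, without advancing time (a new reading comes with each control period).
- env.grab_frame(name): name is "scene" or "top"; returns the picture (384x512x3 uint8, red, green, blue); there is no depth.
- env.camera_model(name): a dict with "fx", "fy", "cx", "cy" (pixels), "camera_from_world" (4x4, takes a point from world to camera coordinates). Camera axes: x right, y up, looking along -z (the intrinsics and any distortion apply to the point x, -y, -z); pixel columns grow to the right and rows downward; lengths in mm; the calibration is good to about 2 mm. A picture is of the moment at which its call begins. camera_model takes no time and is no camera call.
- env.job_done(): hands the job in; it is judged then, once.
The state is a dict: "time_s": time; "qpos": joint angles; "qvel": joint speeds; "effort": joint torques, N m; "ee_pos": TCP position; "ee_rot": TCP orientation; "force": force on the tool from outside, world axes, zero at the start; "torque": the same for the moment, N m; "gripper_width": finger opening in mm; "gripper_force": force on a finger pad.
Only numpy, scipy, OpenCV 4.12 (cv2) and the standard library are available. Lean on these libraries where they do the work, as an engineer would, in place of code of your own. Each camera call takes 0.05 s, during which the arm holds its last target. There are 200 camera calls.

## Working session

There is one attempt and no reset: what is moved stays moved. The work goes in short steps, Python scripts to look and compute and a shell command to move; the robot and the scene stay as the last step left them, time stands still between calls to the robot, and variables do not carry over. Pictures are saved under pics/ and viewed, at most 10 in all, crops included, and the job is handed in when it is done.

```bash
ls; mkdir -p pics; python3 - <<'E'
from workcell import env
import cv2, numpy as np
for n in ("scene","top"):
    im=env.grab_frame(n); np.save(f"pics/{n}0.npy",im)
    cv2.imwrite(f"pics/{n}0.png",cv2.resize(im[:,:,::-1],(800,600),interpolation=cv2.INTER_CUBIC))
    m=env.camera_model(n); print({k:(np.round(v,3).tolist() if not isinstance(v,str) else v) for k,v in m.items()})
print(env.state())
E
```

```text
pics
{'fx': 363.034, 'fy': 363.034, 'cx': 248.0, 'cy': 186.998, 'camera_from_world': [[0.411, 0.912, 0.0, -237.517], [-0.667, 0.301, 0.682, 314.369], [0.622, -0.28, 0.731, -1368.794], [0.0, 0.0, 0.0, 1.0]]}
{'fx': 492.471, 'fy': 492.471, 'cx': 254.408, 'cy': 187.571, 'camera_from_world': [[-0.02, -1.0, 0.001, 10.973], [0.99, -0.02, 0.136, -553.457], [-0.136, 0.004, 0.991, -1445.102], [0.0, 0.0, 0.0, 1.0]]}
{'time_s': 0.1, 'qpos': array([-7.51171244e+01,  1.83475575e+01,  8.96974546e+01, -1.79869026e-03,
        7.20429360e+01, -1.14535165e+00]), 'qvel': array([ 0.01014871, -0.04753589, -0.17226187, -0.00520686, -0.07534663,
        0.0629772 ]), 'effort': array([ 4.67565424e-04, -4.13330913e+01, -2.32509488e+01,  7.28379842e-02,
        4.22287197e-02, -6.21620438e-05]), 'ee_pos': array([ 158.64980469, -552.23252885,  213.22185078]), 'ee_rot': array([-1.79912035e+02, -4.81004971e-05,  1.60287830e+01]), 'force': array([ 0.10776779, -0.67652571, -0.2346666 ]), 'torque': array([ 0.00370313, -0.00247164, -0.03317702]), 'gripper_force': 0.0, 'gripper_width': 91.28401277701647}
```

View pics/top0.png

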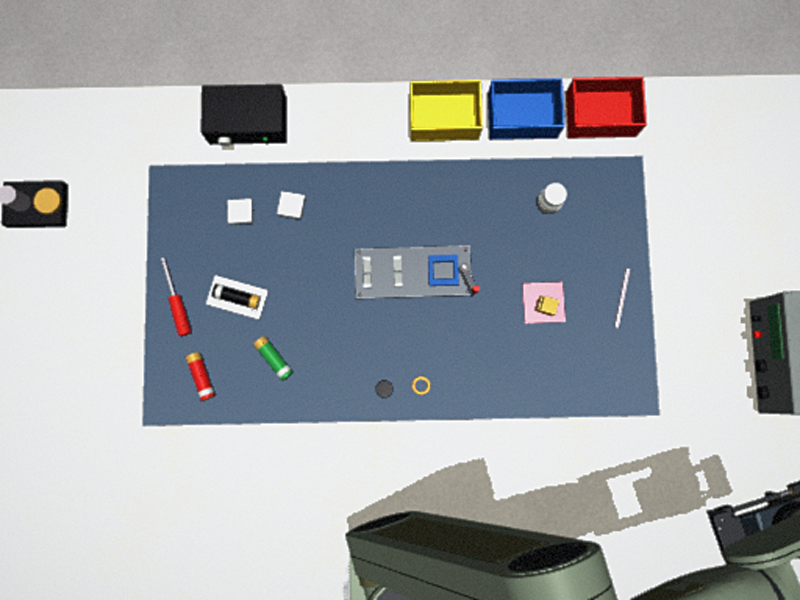

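View pics/scene0.png

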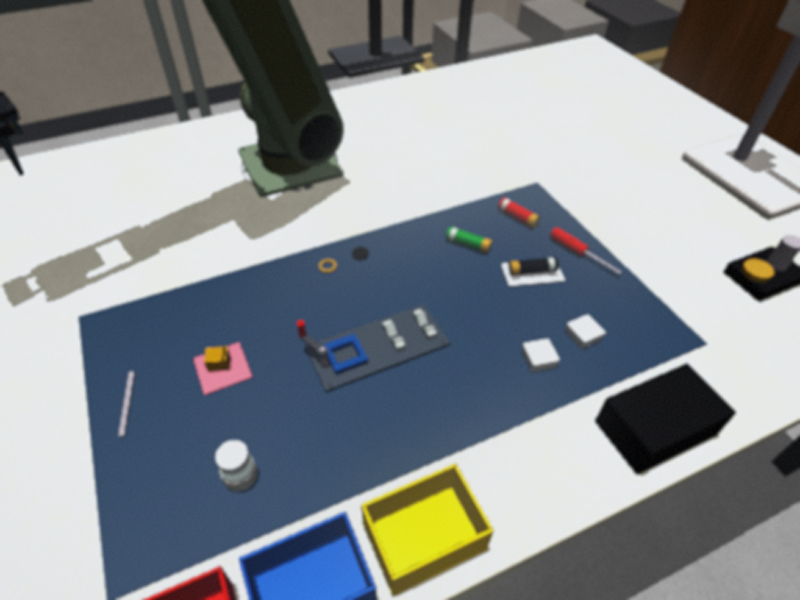

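```bash
cat > h.py <<'E'
import numpy as np, cv2
from workcell import env
def ray(name,uv,z):
    m=env.camera_model(name); T=np.array(m["camera_from_world"]); R,t=T[:3,:3],T[:3,3]
    uv=np.atleast_2d(uv).astype(float)
    d=np.c_[(uv[:,0]-m["cx"])/m["fx"],-(uv[:,1]-m["cy"])/m["fy"],-np.ones(len(uv))]@R
    c=-R.T@t
    return c+d*((z-c[2])/d[:,2])[:,None]
def proj(name,P):
    m=env.camera_model(name); T=np.array(m["camera_from_world"]); p=np.atleast_2d(P)@T[:3,:3].T+T[:3,3]
    return np.c_[m["cx"]-m["fx"]*p[:,0]/p[:,2],m["cy"]+m["fy"]*p[:,1]/p[:,2]]
def hsv(im): return cv2.cvtColor(im,cv2.COLOR_RGB2HSV)
def mask(im,lo,hi,box):
    m=cv2.inRange(hsv(im),np.array(lo),np.array(hi)); o=np.zeros_like(m)
    x0,y0,x1,y1=box; o[y0:y1,x0:x1]=m[y0:y1,x0:x1]; return o
def big(m): return max(cv2.findContours(m,cv2.RETR_EXTERNAL,cv2.CHAIN_APPROX_NONE)[0],key=cv2.contourArea)
def crop(im,box,s): x0,y0,x1,y1=box; return cv2.resize(im[y0:y1,x0:x1,::-1],None,fx=s,fy=s,interpolation=cv2.INTER_CUBIC)
E
python3 - <<'E'
from h import *
t=np.load("pics/top0.npy"); s=np.load("pics/scene0.npy")
A=crop(t,(222,150,322,200),8)            # station 800x400
def fit(i,w,h): return cv2.resize(i,(w,h))
B=np.hstack([crop(t,(330,178,365,208),7)[:200,:240],crop(t,(130,172,175,207),6)[:200,:270],crop(s,(120,215,165,250),6)[:200,:270]])
B=cv2.copyMakeBorder(B,0,200-B.shape[0],0,800-B.shape[1],cv2.BORDER_CONSTANT)
cv2.imwrite("pics/c1.png",np.vstack([A,B]))
H=hsv(t); 
for n,(x,y) in dict(mat=(300,240),base=(240,185),gold=(349,194),blue=(275,172),red=(304,185),pink=(340,185)).items(): print(n,H[y,x])
E
```

```text
mat [107  78 137]
base [109  26 159]
gold [ 24 156 241]
blue [108 198 200]
red [  2 182 255]
pink [167  46 238]
```

View pics/c1.png

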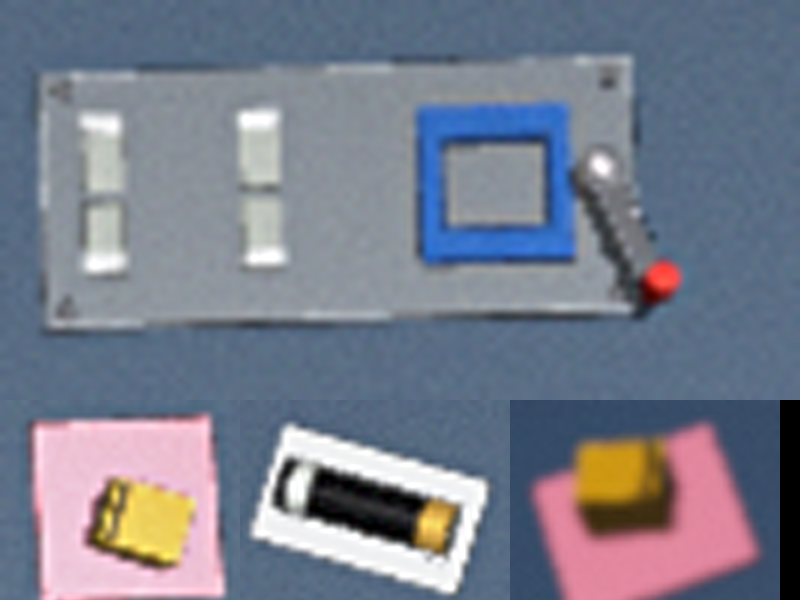

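```bash
cat >> h.py <<'E'
def rect(name,im,box,lo,hi,z,s=8,close=0):
    x0,y0,x1,y1=box; c=cv2.resize(im[y0:y1,x0:x1],None,fx=s,fy=s,interpolation=cv2.INTER_CUBIC)
    m=cv2.inRange(hsv(c),np.array(lo),np.array(hi))
    if close: m=cv2.morphologyEx(m,cv2.MORPH_CLOSE,np.ones((close,close)))
    k=big(m)[:,0,:]; uv=(k+0.5)/s-0.5+[x0,y0]
    w=ray(name,uv,z); r=cv2.minAreaRect(w[:,:2].astype(np.float32))
    return np.round(r[0],1),np.round(r[1],1),round(r[2],2),np.round(uv.mean(0),1)
E
python3 - <<'E'
from h import *
t=np.load("pics/top0.npy"); s=np.load("pics/scene0.npy")
for n in("top","scene"):
    T=np.array(env.camera_model(n)["camera_from_world"]); print(n,np.round(-T[:3,:3].T@T[:3,3]))
print("base",rect("top",t,(222,152,306,198),(0,0,60),(179,52,255),11,close=25))
print("blue",rect("top",t,(268,158,298,188),(95,140,60),(125,255,255),23))
print("gold",rect("top",t,(335,180,362,206),(15,90,90),(35,255,255),35,close=41))
print("pad",rect("top",t,(330,174,368,212),(140,15,150),(179,110,255),7,close=81))
print("rest",rect("top",t,(126,170,176,212),(0,0,200),(179,40,255),7,close=121))
print("barrelblack",rect("top",t,(132,176,172,204),(0,0,0),(179,255,70),21,close=1))
print("brass",rect("top",t,(132,176,172,204),(10,90,90),(35,255,255),21))
print("red",rect("top",t,(296,176,312,194),(0,130,100),(8,255,255),77))
print("blueS",rect("scene",s,(200,205,240,245),(100,140,40),(125,255,255),23))
print("redS",rect("scene",s,(184,200,202,220),(0,130,60),(8,255,255),77),rect("scene",s,(184,200,202,220),(170,130,60),(179,255,255),77))
print("goldS",rect("scene",s,(125,215,155,245),(15,120,40),(35,255,255),35))
E
```

```text
top [ 351.    5. 1507.]
scene [1158. -262.  787.]
base (array([600.1, -35.5]), array([102.4, 242.7]), 0.72, array([265.9, 174.3]))
blue (array([600.5, -90. ]), array([58.7, 60.1]), 89.81, array([283.4, 172.5]))
gold (array([ 525.8, -287.5]), array([38.5, 32.6]), 72.05, array([350.1, 195. ]))
pad (array([ 527.3, -278.6]), array([96.5, 96.2]), 1.37, array([345.3, 194.5]))
rest (array([567.9, 314.8]), array([154.1,  86.1]), 75.47, array([149.8, 188.1]))
barrelblack (array([556.7, 316.6]), array([58.4, 25.6]), 73.15, array([150.4, 189.4]))
brass (array([546.7, 282.1]), array([18.8, 25.8]), 72.56, array([161.9, 192.5]))
red (array([ 554.8, -145.9]), array([10.4, 11.5]), 43.78, array([304.1, 184.4]))
blueS (array([604.8, -90.9]), array([66.2, 60.9]), 0.06, array([220.7, 225.7]))
redS (array([ 559.5, -147.6]), array([2.8, 4.7]), 71.79, array([192.1, 206.9])) (array([ 566.7, -148.1]), array([12.6, 33. ]), 85.84, array([192.4, 208.8]))
goldS (array([ 535.7, -289.8]), array([39.2, 46. ]), 72.96, array([138.4, 228.3]))
```

```bash
cat >> h.py <<'E'
def cont(name,im,box,lo,hi,z,s=8,close=0):
    x0,y0,x1,y1=box; c=cv2.resize(im[y0:y1,x0:x1],None,fx=s,fy=s,interpolation=cv2.INTER_CUBIC)
    m=cv2.inRange(hsv(c),np.array(lo),np.array(hi))
    if close: m=cv2.morphologyEx(m,cv2.MORPH_CLOSE,np.ones((close,close)))
    k=big(m)[:,0,:]; return ray(name,(k+0.5)/s-0.5+[x0,y0],z)[:,:2]
def side(P,c,a,L,W):
    "fit 4 sides of a rectangle ~ centre c, x-axis angle a deg, size L(x) W(y): returns angle, mean offset in local axes"
    u=np.array([[np.cos(np.radians(a)),np.sin(np.radians(a))],[-np.sin(np.radians(a)),np.cos(np.radians(a))]])
    q=(P-c)@u.T; out={}
    for nm,i,sg,h,o in(("+x",0,1,L/2,W/2),("-x",0,-1,L/2,W/2),("+y",1,1,W/2,L/2),("-y",1,-1,W/2,L/2)):
        e=q[(abs(q[:,i]*sg-h)<5)&(abs(q[:,1-i])<o*0.75)]
        if len(e)<8: continue
        v=cv2.fitLine(e.astype(np.float32),cv2.DIST_HUBER,0,.01,.01).ravel()
        sl=np.degrees(np.arctan2(v[i],v[1-i])); sl=(sl+90)%180-90
        out[nm]=(round(float(a+(sl if i==1 else -sl)),2),round(float(np.median(e[:,i])),2))
    return out
E
python3 - <<'E'
from h import *
t=np.load("pics/top0.npy")
base=cont("top",t,(222,152,306,198),(0,0,60),(179,52,255),11,close=25)
print("base",side(base,[600,-28],0,100,230))
blue=cont("top",t,(268,158,298,188),(95,140,60),(125,255,255),23)
print("blue",side(blue,[600.5,-90],0,60,58))
b=(268,158,298,188); x0,y0,x1,y1=b;s=8
c=cv2.resize(t[y0:y1,x0:x1],None,fx=s,fy=s,interpolation=cv2.INTER_CUBIC)
m=cv2.inRange(hsv(c),np.array((95,140,60)),np.array((125,255,255)))
cs,h=cv2.findContours(m,cv2.RETR_CCOMP,cv2.CHAIN_APPROX_NONE)
k=max([c for c,g in zip(cs,h[0]) if g[3]>=0],key=cv2.contourArea)[:,0]
for z in(23,11):
    P=ray("top",(k+.5)/s-.5+[x0,y0],z)[:,:2]; print("hole z",z,P.min(0),P.max(0),cv2.minAreaRect(P.astype(np.float32)))
g=cont("top",t,(335,180,362,206),(15,90,90),(35,255,255),35,close=41)
print("gold",side(g,[526.5,-287.5],-17.5,32,38),side(g,[526.5,-287.5],-17.5,30,28))
print(cv2.minAreaRect(cont("top",t,(335,180,362,206),(15,90,150),(35,255,255),35).astype(np.float32)))
# yokes: bright
for b in((230,162,240,188),(250,162,260,188)):
    P=cont("top",t,b,(0,0,175),(179,45,255),31,close=15); print("yoke",cv2.minAreaRect(P.astype(np.float32)))
E
```

```text
base {'+x': (0.76, 50.17), '-x': (0.7, -50.37), '+y': (0.63, 113.25), '-y': (1.88, -116.28)}
blue {'+x': (0.48, 29.64), '-x': (-0.14, -29.6), '+y': (-0.14, 29.1), '-y': (1.53, -28.0)}
hole z 23 [ 582.67694252 -109.94868447] [617.67163585 -68.32647193] ((600.2151489257812, -89.15525817871094), (34.94136047363281, 41.616493225097656), 0.25254860520362854)
hole z 11 [ 584.54755797 -110.88029704] [619.82521172 -68.92153522] ((602.2276611328125, -89.91871643066406), (35.223899841308594, 41.95299530029297), 0.2524717152118683)
gold {'+x': (-17.27, 15.05), '-x': (-17.62, -16.13), '+y': (-19.1, 18.21), '-y': (-18.88, -19.04)} {'+x': (-17.08, 15.07), '-x': (-16.17, -16.03), '+y': (-18.88, 18.17), '-y': (-17.74, -18.83)}
((526.6678466796875, -288.7796325683594), (36.635066986083984, 30.262168884277344), 72.04837799072266)
yoke ((614.3228759765625, 60.73686981201172), (16.749422073364258, 31.276443481445312), 89.14424133300781)
yoke ((615.6256713867188, 0.4168100357055664), (17.13144302368164, 29.33864974975586), 88.91795349121094)
```

```bash
cat > d.py <<'E'
# usage: python3 d.py x y z yaw : total way to go in units, along the tool's axes as they stand
import sys,numpy as np
from scipy.spatial.transform import Rotation as R
from workcell import env
s=env.state(); T=np.array(list(map(float,sys.argv[1:5])))
r=R.from_euler("xyz",s["ee_rot"],degrees=True)
print("units",np.round(r.inv().apply(T[:3]-s["ee_pos"])/30,2),"spin",round((s["ee_rot"][2]-T[3]+180)%360-180,1)/8,
 "| at",np.round(s["ee_pos"],1),np.round(s["ee_rot"],2),"F",np.round(s["force"],1),"w",round(s["gripper_width"],1),"g",round(s["gripper_force"],1),"t",round(s["time_s"],2))
E
python3 -m jog '{"jaw":[60,60,60,60,60,60,60],"slide":[[0,0,0.4],[0,0,0.4],[0,0,0.4],[0,0,0.4],[0,0,0.4],[0,0,0.4],[0,0,0.4]],"spin":[-1,-1,-1,-1,-1,-1,-1]}'; python3 d.py 526.5 -288.2 120 72.3
```

```text
time_s: 0.8
ee_pos: [158.7, -552.3, 129.0]
ee_rot: [-180.0, -0.0, 72.4]
force: [0.1, 0.2, 0.5]
gripper_width: 60.0
gripper_force: 0.0
units [12.1   9.02  0.31] spin 0.0125 | at [ 158.7 -552.3  129. ] [-1.7997e+02 -4.0000e-02  7.2360e+01] F [0.1 0.2 0.5] w 60.0 g 0.0 t 0.8
```

```bash
python3 -m jog '{"jaw":[60,60,60,60,60,60,60,60,60,60],"slide":[[0.93,0.69,0],[0.93,0.69,0],[0.93,0.69,0],[0.93,0.69,0],[0.93,0.69,0],[0.93,0.69,0],[0.93,0.69,0],[0.93,0.69,0],[0.93,0.69,0],[0.93,0.69,0]],"spin":[0,0,0,0,0,0,0,0,0,0]}' >/dev/null && python3 -m jog '{"jaw":[60,60,60,60],"slide":[[0.93,0.69,0],[0.93,0.69,0],[0.93,0.69,0],[0,0,0]],"spin":[0,0,0,0]}' ; python3 d.py 526.5 -288.2 21.5 72.3
```

```text
time_s: 2.2
ee_pos: [529.6, -288.2, 129.4]
ee_rot: [179.9, -0.1, 72.2]
force: [-1.2, 0.5, -0.4]
gripper_width: 59.8
gripper_force: 0.0
units [-0.03 -0.1   3.6 ] spin -0.0125 | at [ 529.6 -288.2  129.4] [ 1.7995e+02 -7.0000e-02  7.2250e+01] F [-1.2  0.5 -0.4] w 59.8 g 0.0 t 2.2
```

```bash
python3 -m jog '{"jaw":[60,60,60,60],"slide":[[0,-0.05,0.8],[0,0,0.8],[0,0,0.8],[0,0,0]],"spin":[0,0,0,0]}' >/dev/null; python3 d.py 526.5 -288.2 21.5 72.3
```

```text
units [0.07 0.14 1.1 ] spin -0.0375 | at [ 522.2 -289.2   54.5] [-1.7954e+02 -8.0000e-02  7.2010e+01] F [-0.9  0.3  0.5] w 59.9 g 0.0 t 2.6
```

```bash
python3 -m jog '{"jaw":[60,60,60],"slide":[[0,0,0],[0,0,0],[0,0,0]],"spin":[0,0,0]}' >/dev/null; python3 d.py 526.5 -288.2 21.5 72.3
```

```text
units [ 0.09 -0.01  1.26] spin -0.0375 | at [ 526.  -290.8   59.4] [1.7985e+02 4.0000e-02 7.2020e+01] F [ 0.9  0.6 -0.3] w 59.8 g 0.0 t 2.9
```

```bash
python3 -m jog '{"jaw":[60,60,60,60,60,60],"slide":[[0.09,0,0.3],[0,0,0.4],[0,0,0.35],[0,0,0.2],[0,0,0],[0,0,0]],"spin":[-0.04,0,0,0,0,0]}' >/dev/null; python3 d.py 526.5 -288.2 21.5 72.3
```

```text
units [-0.01  0.02 -0.04] spin 0.0125 | at [ 526.1 -287.7   20.2] [-179.98   -0.     72.35] F [ 0.3 -0.7 -0.3] w 59.8 g 0.0 t 3.5
```

```bash
python3 -m jog '{"jaw":[20,20,20,20,20,20,20],"slide":[[0,0,-0.03],[0,0,0],[0,0,0],[0,0,0],[0,0,0],[0,0,0],[0,0,0]],"spin":[0,0,0,0,0,0,0]}' 25; python3 -m jog '{"jaw":[20,20,20,20,20,20,20],"slide":[[0,0,-0.3],[0,0,-0.7],[0,0,-0.8],[0,0,-0.8],[0,0,-0.6],[0,0,0],[0,0,0]],"spin":[0,0,0,0,0,0,0]}'; python3 d.py 600.6 -89.5 117 90.7
```

```text
time_s: 4.2
ee_pos: [526.2, -287.7, 21.6]
ee_rot: [180.0, 0.0, 72.4]
force: [-1.1, 0.1, 2.8]
gripper_width: 30.1
gripper_force: 25.0
time_s: 4.9
ee_pos: [525.8, -287.5, 117.2]
ee_rot: [-180.0, 0.0, 72.4]
force: [-0.1, 0.6, -0.5]
gripper_width: 29.8
gripper_force: 25.0
units [7.04 0.37 0.01] spin -2.2875 | at [ 525.8 -287.5  117.2] [-179.99    0.     72.35] F [-0.1  0.6 -0.5] w 29.8 g 25.0 t 4.9
```

```bash
python3 -m jog '{"jaw":[20,20,20,20,20,20],"slide":[[0,0,0],[0,0,0],[0,0,0],[0,0,0],[0,0,0],[0,0,0]],"spin":[-0.7,-0.9,-0.7,0,0,0]}' >/dev/null; python3 d.py 600.6 -89.5 117 90.7
```

```text
units [ 6.57  2.57 -0.01] spin -0.0 | at [ 525.8 -287.5  116.7] [-1.7994e+02 -3.0000e-02  9.0670e+01] F [-0.4  0.5 -1.1] w 29.6 g 25.0 t 5.5
```

```bash
python3 -m jog '{"jaw":[20,20,20,20,20,20,20,20,20,20],"slide":[[0.3,0.12,0],[0.7,0.3,0],[0.9,0.35,0],[0.9,0.35,0],[0.9,0.35,0],[0.9,0.35,0],[0.9,0.35,0],[0.7,0.25,0],[0.37,0.15,0],[0,0,0]],"spin":[0,0,0,0,0,0,0,0,0,0]}' >/dev/null;python3 -m jog '{"jaw":[20,20,20],"slide":[[0,0,0],[0,0,0],[0,0,0]],"spin":[0,0,0]}' >/dev/null; python3 d.py 600.6 -89.5 60 90.7; python3 - <<'E'
from h import *
t=env.grab_frame("top");np.save("pics/top1.npy",t);s=env.grab_frame("scene");np.save("pics/scene1.npy",s)
p=proj("top",[600,-90,110])[0];q=proj("scene",[600,-90,110])[0];print(p,q)
a=crop(t,(int(p[0])-40,int(p[1])-40,int(p[0])+40,int(p[1])+40),5);b=crop(s,(int(q[0])-40,int(q[1])-40,int(q[0])+40,int(q[1])+40),5)
cv2.imwrite("pics/c2.png",np.hstack([a,b]))
E
```

```text
units [0.03 0.01 1.91] spin -0.0 | at [600.3 -90.5 117.4] [-1.7999e+02  2.0000e-02  9.0670e+01] F [ 0.5 -0.5 -0.4] w 29.9 g 25.0 t 6.8
[285.36787724 167.57763519] [218.23252381 202.38764892]
```

View pics/c2.png

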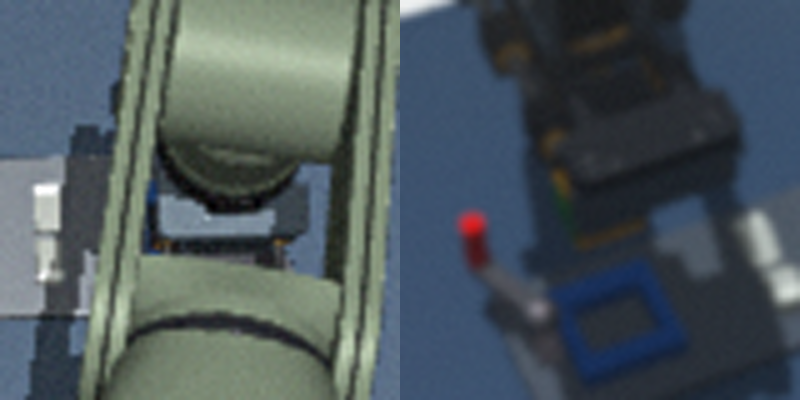

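```bash
python3 -m jog '{"jaw":[20,20,20,20,20,20,20,20],"slide":[[0.05,0.01,0.4],[0,0,0.7],[0,0,0.7],[0,0,0.5],[0,0,0.2],[0,0,0],[0,0,0],[0,0,0]],"spin":[0,0,0,0,0,0,0,0]}' >/dev/null; python3 d.py 600.6 -89 26 90.7
```

```text
units [-0.03 -0.03  0.57] spin 0.0125 | at [601.5 -88.2  43.2] [1.799e+02 2.000e-02 9.075e+01] F [-0.5  0.1  0. ] w 29.5 g 25.0 t 7.7
```

```bash
python3 -m jog '{"jaw":[20,20,20,20],"slide":[[-0.02,-0.02,0.1],[0,0,0.15],[0,0,0],[0,0,0]],"spin":[0,0,0,0]}' >/dev/null; python3 d.py 600.6 -89 26 90.7;  python3 -m jog '{"jaw":[20,20,20,20,20],"slide":[[0,0,0.1],[0,0,0.1],[0,0,0.1],[0,0,0],[0,0,0]],"spin":[0,0,0,0,0]}' >/dev/null; python3 d.py 600.6 -89 26 90.7
```

```text
units [-0.01  0.02  0.29] spin 0.0 | at [600.1 -88.6  34.7] [-179.98    0.     90.75] F [-0.2  0.1 -1.7] w 29.7 g 25.0 t 8.1
units [-0.01  0.01 -0.01] spin 0.0 | at [600.2 -88.7  25.6] [-179.99    0.     90.75] F [ 0.  -0.4 -0.9] w 29.5 g 25.0 t 8.6
```

```bash
python3 -m jog '{"jaw":[50,50,50,50,50,50,50,50,50],"slide":[[0,0,0],[0,0,0],[0,0,0],[0,0,-0.3],[0,0,-0.7],[0,0,-0.8],[0,0,-0.7],[0,0,-0.3],[0,0,0]],"spin":[0,0,0,0,0,0,0,0,0]}' 15 ; python3 -m jog '{"jaw":[50,50,50,50,50,50],"slide":[[-0.3,-0.2,0],[-0.6,-0.5,0],[-0.6,-0.5,0],[-0.4,-0.33,0],[0,0,0],[0,0,0]],"spin":[0,0,0,0,0,0]}' >/dev/null;  python3 d.py 554.8 -145.9 54 90.7; python3 - <<'E'
from h import *
t=env.grab_frame("top");np.save("pics/top2.npy",t);s=env.grab_frame("scene");np.save("pics/scene2.npy",s)
p=proj("top",[600,-90,39])[0];q=proj("scene",[600,-90,39])[0];print(p,q)
a=crop(t,(int(p[0])-40,int(p[1])-40,int(p[0])+40,int(p[1])+40),5);b=crop(s,(int(q[0])-40,int(q[1])-40,int(q[0])+40,int(q[1])+40),5)
cv2.imwrite("pics/c3.png",np.hstack([a,b]))
E
```

```text
time_s: 9.5
ee_pos: [601.2, -88.8, 111.6]
ee_rot: [179.8, 0.0, 90.8]
force: [0.5, 0.9, -0.0]
gripper_width: 50.0
gripper_force: 0.0
units [ 0.01 -0.01  1.85] spin -0.0 | at [ 555.1 -146.3  109.5] [-1.7999e+02 -3.0000e-02  9.0690e+01] F [0.6 0.5 1.3] w 50.2 g 0.0 t 10.1
[283.88550437 171.72642495] [219.87290791 220.19888582]
```

View pics/c3.png

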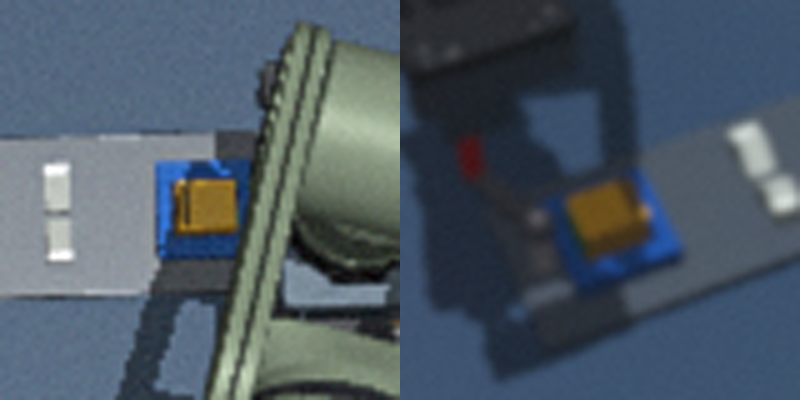

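```bash
python3 -m jog '{"jaw":[50,50,50,50,50,50],"slide":[[0.01,-0.01,0.4],[0,0,0.6],[0,0,0.6],[0,0,0.25],[0,0,0],[0,0,0]],"spin":[0,0,0,0,0,0]}' >/dev/null;  python3 d.py 554.8 -145.9 54 90.7; python3 -m jog '{"jaw":[5,5,5,5,5,5,5,5],"slide":[[0,0,0],[0,0,0],[0,0,0],[0,0,0],[0,0,0],[0,0,0],[0,0,0],[0,0,0]],"spin":[0,0,0,0,0,0,0,0]}' 15
```

```text
units [-0.   -0.02  0.02] spin 0.0125 | at [ 555.3 -145.8   54.5] [1.7997e+02 1.0000e-02 9.0770e+01] F [-0.4 -0.6 -0.6] w 49.7 g 0.0 t 10.8
time_s: 11.6
ee_pos: [554.8, -146.0, 54.5]
ee_rot: [180.0, 0.0, 90.7]
force: [-0.5, -0.6, 1.3]
gripper_width: 11.6
gripper_force: 15.0
```

Pin gripped (11.6 mm). Swing along the arc, first half first.

```bash
python3 -m jog '{"jaw":[5,5,5,5,5,5,5,5],"slide":[[0.22,-0.07,0],[0.23,-0.04,0],[0.23,0,0],[0.23,0.03,0],[0.23,0.06,0],[0.21,0.09,0],[0.2,0.12,0],[0,0,0]],"spin":[0,0,0,0,0,0,0,0]}';  python3 d.py 601 -77.5 54 90.7; python3 -m jog '{"jaw":[5,5,5,5,5,5,5,5,5],"slide":[[0.18,0.15,0],[0.16,0.17,0],[0.13,0.19,0],[0.11,0.21,0],[0.08,0.22,0],[0.04,0.23,0],[0.01,0.2,0],[0,0,0],[0,0,0]],"spin":[0,0,0,0,0,0,0,0,0]}';  python3 d.py 600.5 -77.5 54 90.7
```

```text
time_s: 12.4
ee_pos: [557.4, -96.6, 54.2]
ee_rot: [-179.6, -0.2, 90.8]
force: [-6.7, 2.5, 7.8]
gripper_width: 11.6
gripper_force: 15.0
units [0.62 1.46 0.  ] spin 0.0125 | at [557.4 -96.6  54.2] [-179.65   -0.2    90.75] F [-6.7  2.5  7.8] w 11.6 g 15.0 t 12.4
time_s: 13.3
ee_pos: [600.2, -73.5, 53.8]
ee_rot: [-179.9, -0.3, 90.7]
force: [-1.2, 7.4, 1.7]
gripper_width: 11.3
gripper_force: 15.0
units [-0.14  0.01 -0.01] spin -0.0 | at [600.2 -73.5  53.8] [-179.89   -0.34   90.68] F [-1.2  7.4  1.7] w 11.3 g 15.0 t 13.3
```

```bash
python3 -m jog '{"jaw":[5,5,5,5,5,5],"slide":[[-0.1,0,0],[0,0.05,0],[0,0.05,0],[0,0,0],[0,0,0],[0,0,0]],"spin":[0,0,0,0,0,0]}';  python3 d.py 600.5 -77.5 54 90.7
```

```text
time_s: 13.9
ee_pos: [600.4, -73.7, 53.8]
ee_rot: [-179.6, -0.6, 90.6]
force: [-6.8, 13.9, 6.6]
gripper_width: 11.5
gripper_force: 15.0
units [-0.13  0.   -0.01] spin -0.0125 | at [600.4 -73.7  53.8] [-179.55   -0.61   90.62] F [-6.8 13.9  6.6] w 11.5 g 15.0 t 13.9
```

```bash
python3 -m jog '{"jaw":[45,45,45,45,45,45,45,45,45],"slide":[[0,0,0],[0,0,0],[0,0,0],[0,0,-0.3],[0,0,-0.6],[0,0,-0.6],[0,0,-0.4],[0,0,0],[0,0,0]],"spin":[0,0,0,0,0,0,0,0,0]}'>/dev/null; python3 d.py 557 317 115 73; python3 - <<'E'
from h import *
s=env.grab_frame("scene");np.save("pics/scene3.npy",s)
q=proj("scene",[600,-90,39])[0]
b=crop(s,(int(q[0])-50,int(q[1])-40,int(q[0])+50,int(q[1])+40),7)
cv2.imwrite("pics/c4.png",b)
E
```

```text
units [13.27 -1.38 -0.12] spin 2.2125 | at [603.6 -80.6 111.3] [1.7999e+02 1.0000e-02 9.0740e+01] F [ 1.1  0.5 -0.1] w 44.8 g 0.0 t 14.8
```

View pics/c4.png

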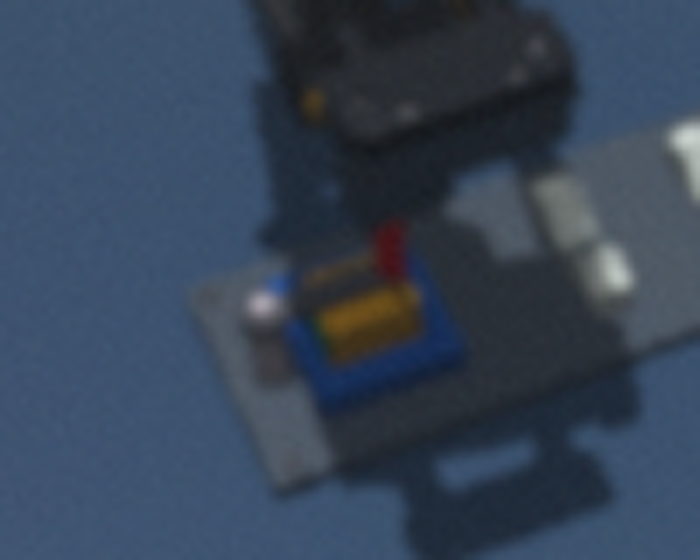

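```bash
python3 - <<'E'
from h import *
t=np.load("pics/top0.npy")
a=np.radians(73); y=np.array([np.cos(a),np.sin(a)]); x=np.array([y[1],-y[0]])
c0=np.array([556.7,316.6])
for nm,lo,hi in(("black",(0,0,0),(179,255,70)),("brass",(10,90,90),(35,255,255))):
  for z in(35,21):
    P=cont("top",t,(132,176,172,204),lo,hi,z)-c0; q=np.c_[P@x,P@y]
    e=q[abs(q[:,0])<6]; print(nm,z,"along",np.median(e[e[:,1]<e[:,1].mean()][:,1]),np.median(e[e[:,1]>e[:,1].mean()][:,1]))
    if nm=="black":
        for sg in(1,-1):
            f=q[(q[:,0]*sg>8)&(abs(q[:,1])<22)]; v=cv2.fitLine(f.astype(np.float32),cv2.DIST_HUBER,0,.01,.01).ravel(); print("  side",sg,np.median(f[:,0]),"turn",np.degrees(np.arctan2(v[0],v[1])))
E
```

```text
black 35 along -29.34878993641637 24.964494299487026
  side 1 11.073607765140217 turn 0.47406042
  side -1 -12.665938605862214 turn 0.6591585
black 21 along -26.17056602443535 28.56876250839041
  side 1 12.161319534432529 turn 179.74286
  side -1 -11.789414958598046 turn 0.84095764
brass 35 along -47.37445050678053 -30.435986297196788
brass 21 along -44.446282830086375 -27.267814100354727
```

```bash
python3 -m jog '{"jaw":[60,60,60,60,60,60],"slide":[[0,0,0],[0,0,0],[0,0,0],[0,0,0],[0,0,0],[0,0,0]],"spin":[0.7,0.86,0.7,0,0,0]}'>/dev/null; python3 d.py 557.2 317.6 111 72.6
```

```text
units [12.21 -5.41 -0.  ] spin 0.025 | at [603.5 -80.5 110.9] [-1.7995e+02  1.0000e-02  7.2750e+01] F [ 0.   0.3 -0.1] w 60.1 g 0.0 t 15.45
```

```bash
python3 -m jog '{"jaw":[60,60,60,60,60,60,60,60,60,60],"slide":[[0.3,-0.13,0],[0.6,-0.27,0],[0.95,-0.42,0],[0.95,-0.42,0],[0.95,-0.42,0],[0.95,-0.42,0],[0.95,-0.42,0],[0.95,-0.42,0],[0.95,-0.42,0],[0.95,-0.42,0]],"spin":[0,0,0,0,0,0,0,0,0,0]}' >/dev/null; python3 -m jog '{"jaw":[60,60,60,60,60,60,60,60],"slide":[[0.95,-0.42,0],[0.95,-0.42,0],[0.95,-0.42,0],[0.6,-0.27,0],[0.26,-0.12,0],[0,0,0],[0,0,0],[0,0,0]],"spin":[0,0,0,0,0,0,0,0]}' >/dev/null; python3 d.py 557.2 317.6 10 72.6; python3 - <<'E'
from h import *
t=env.grab_frame("top");np.save("pics/top4.npy",t)
red=cont("top",t,(276,160,296,190),(0,120,80),(8,255,255),77); c=red.mean(0); print("red pin",c,"angle from shut deg",np.degrees(np.arctan2(-(c[0]-601.1),c[1]+127.5))-0.7, "r",np.hypot(*(c-[601.1,-127.5])))
cv2.imwrite("pics/c5.png",crop(t,(222,150,322,200),8))
E
```

```text
units [ 0.04 -0.04  3.38] spin 0.0 | at [558.1 316.2 111.3] [-1.80e+02  4.00e-02  7.26e+01] F [-0.3 -0.1  0.4] w 60.1 g 0.0 t 17.25
red pin [598.85374376 -76.71937088] angle from shut deg 1.8327996124330854 r 50.83028586678913
```

View pics/c5.png

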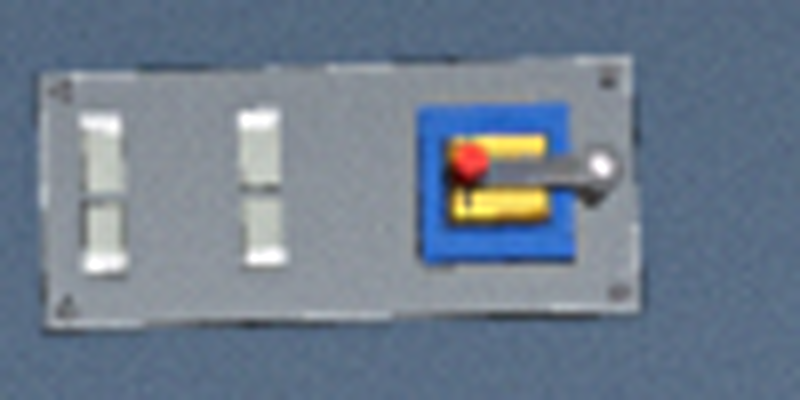

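```bash
python3 -m jog '{"jaw":[60,60,60,60,60,60,60,60,60],"slide":[[0.04,-0.02,0.4],[0,0,0.7],[0,0,0.7],[0,0,0.7],[0,0,0.5],[0,0,0.2],[0,0,0],[0,0,0],[0,0,0]],"spin":[0,0,0,0,0,0,0,0,0]}' >/dev/null; python3 d.py 557.2 317.6 10 72.6
```

```text
units [-0.06 -0.02  0.21] spin 0.0125 | at [558.4 319.1  16.3] [ 1.7992e+02 -8.0000e-02  7.2660e+01] F [-0.1  0.3  0.4] w 59.9 g 0.0 t 18.2
```

```bash
python3 -m jog '{"jaw":[60,60,60,60],"slide":[[-0.03,-0.01,0.1],[0,0,0.1],[0,0,0],[0,0,0]],"spin":[0,0,0,0]}' >/dev/null; python3 d.py 557.2 317.6 10 72.6; python3 -m jog '{"jaw":[15,15,15,15,15,15,15,15],"slide":[[0,0,0],[0,0,0],[0,0,0],[0,0,0],[0,0,0],[0,0,0],[0,0,0],[0,0,0]],"spin":[0,0,0,0,0,0,0,0]}' 25; python3 d.py 557.2 317.6 10 72.6
```

```text
units [-0.01  0.01 -0.03] spin 0.0125 | at [557.1 318.    9.2] [-1.800e+02  1.000e-02  7.267e+01] F [-0.4 -0.5  0.3] w 59.9 g 0.0 t 18.6
time_s: 19.4
ee_pos: [557.1, 318.0, 9.3]
ee_rot: [-180.0, 0.0, 72.7]
force: [-0.1, -0.2, -0.3]
gripper_width: 27.6
gripper_force: 25.0
units [-0.01  0.01 -0.02] spin 0.0125 | at [557.1 318.    9.3] [-1.800e+02  1.000e-02  7.267e+01] F [-0.1 -0.2 -0.3] w 27.6 g 25.0 t 19.4
```

```bash
python3 -m jog '{"jaw":[15,15,15,15,15,15,15,15,15,15],"slide":[[0,0,-0.3],[0,0,-0.6],[0,0,-0.7],[0,0,-0.7],[0,0,-0.5],[0,0,-0.2],[0,0,0],[0,0,0],[0,0,0],[0,0,0]],"spin":[0,0,0,0,0,-0.7,-0.85,-0.7,0,0]}' ; python3 -m jog '{"jaw":[15,15],"slide":[[0,0,0],[0,0,0]],"spin":[0,0]}' >/dev/null; python3 d.py 599.2 30.5 100 90.7
```

```text
time_s: 20.4
ee_pos: [557.2, 318.0, 99.6]
ee_rot: [180.0, 0.0, 90.6]
force: [0.0, 0.7, -1.5]
gripper_width: 27.9
gripper_force: 25.0
units [-9.6   1.3  -0.02] spin -0.0125 | at [557.1 318.   99.3] [-1.800e+02  1.000e-02  9.062e+01] F [-0.4 -0.7 -1.2] w 27.3 g 25.0 t 20.6
```

```bash
python3 -m jog '{"jaw":[15,15,15,15,15,15,15,15,15,15],"slide":[[-0.3,0.04,0],[-0.6,0.08,0],[-0.9,0.12,0],[-0.9,0.12,0],[-0.9,0.12,0],[-0.9,0.12,0],[-0.9,0.12,0],[-0.9,0.12,0],[-0.9,0.12,0],[-0.9,0.12,0]],"spin":[0,0,0,0,0,0,0,0,0,0]}' >/dev/null; python3 -m jog '{"jaw":[15,15,15,15,15,15,15],"slide":[[-0.9,0.12,0],[-0.4,0.06,0],[-0.2,0.04,0],[0,0,0],[0,0,0],[0,0,0],[0,0,0]],"spin":[0,0,0,0,0,0,0]}' >/dev/null; python3 d.py 599.2 30.5 30 90.7;  python3 -m jog '{"jaw":[15,15,15,15,15,15,15,15],"slide":[[0,0,0.3],[0,0,0.6],[0,0,0.7],[0,0,0.5],[0,0,0.2],[0,0,0],[0,0,0],[0,0,0]],"spin":[0,0,0,0,0,0,0,0]}' >/dev/null; python3 d.py 599.2 30.5 21.3 90.7; python3 - <<'E'
from h import *
s=env.grab_frame("scene");q=proj("scene",[600,30,39])[0]
cv2.imwrite("pics/c6.png",crop(s,(int(q[0])-50,int(q[1])-40,int(q[0])+50,int(q[1])+40),7))
E
```

```text
units [-0.03 -0.01  2.31] spin 0.0 | at [599.4  31.4  99.3] [-179.99   -0.     90.74] F [ 0.8  0.2 -0.2] w 27.3 g 25.0 t 22.3
units [-0.   -0.04  0.33] spin -0.0 | at [600.3  30.6  31.2] [179.89   0.    90.67] F [ 0.2  0.1 -0.8] w 27.3 g 25.0 t 23.1
```

View pics/c6.png

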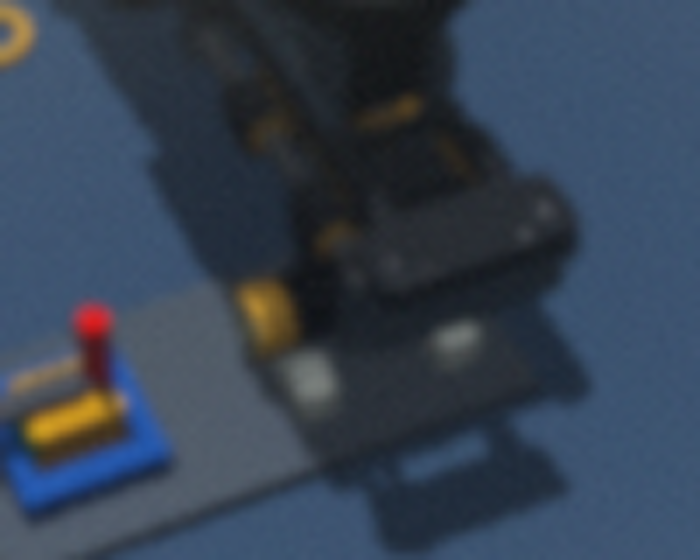

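```bash
python3 -m jog '{"jaw":[15,15,15,15],"slide":[[0,0,0.1],[0,0,0.1],[0,0,0],[0,0,0]],"spin":[0,0,0,0]}' >/dev/null; python3 d.py 599.2 30.5 21.3 90.7; python3 -m jog '{"jaw":[15,15,15,15],"slide":[[0,0,0.05],[0,0,0],[0,0,0],[0,0,0]],"spin":[0,0,0,0]}' >/dev/null; python3 d.py 599.2 30.5 21.3 90.7
```

```text
units [-0.   -0.01  0.1 ] spin -0.0 | at [599.4  30.5  24.2] [-179.99    0.     90.67] F [-0.4  0.1 -1.6] w 27.4 g 25.0 t 23.55
units [-0.   -0.01  0.05] spin -0.0 | at [599.6  30.5  22.9] [179.99   0.    90.67] F [-0.5 -0.7 -0.8] w 27.2 g 25.0 t 23.95
```

```bash
for i in 1 2; do python3 -m jog '{"jaw":[15,15,15],"slide":[[0,0,0.03],[0,0,0],[0,0,0]],"spin":[0,0,0]}' >/dev/null; python3 d.py 599.2 30.5 21.3 90.7; done
```

```text
units [-0.   -0.01  0.02] spin -0.0 | at [599.5  30.6  21.9] [-180.      0.     90.67] F [-0.3 -0.8 -1.4] w 27.4 g 25.0 t 24.25
units [-0.   -0.01  0.02] spin -0.0 | at [599.6  30.5  21.8] [179.98   0.    90.67] F [-2.2  0.3  6.1] w 27.3 g 25.0 t 24.55
```

```bash
python3 -m jog '{"jaw":[15,15,15,15,15],"slide":[[0,-0.01,0.012],[0,0,0],[0,0,0],[0,0,0],[0,0,0]],"spin":[0,0,0,0,0]}' >/dev/null; python3 d.py 599.2 30.5 21.3 90.7;python3 -m jog '{"jaw":[15,15,15],"slide":[[0,0,0],[0,0,0],[0,0,0]],"spin":[0,0,0]}' >/dev/null; python3 d.py 599.2 30.5 21.3 90.7; python3 - <<'E'
from workcell import env;print(env.state()["torque"])
E
```

```text
units [-0.   -0.01  0.01] spin -0.0 | at [599.6  30.5  21.7] [179.93   0.    90.67] F [-2.8 -0.6  6.9] w 27.5 g 25.0 t 25.05
units [-0.   -0.01  0.01] spin -0.0 | at [599.6  30.6  21.7] [179.93   0.    90.67] F [-2.6 -0.3  6.4] w 27.4 g 25.0 t 25.35
[-0.05335016  0.22362739 -0.01525323]
```

```bash
for i in 1 2 3; do python3 -m jog '{"jaw":[15,15,15],"slide":[[0,-0.015,0.003],[0,0,0],[0,0,0]],"spin":[0,0,0]}' >/dev/null; python3 d.py 599.2 30.5 21.3 90.7; done
```

```text
units [-0.   -0.01  0.01] spin -0.0 | at [599.4  30.5  21.6] [1.799e+02 1.000e-02 9.067e+01] F [-1.5  0.7  4.7] w 27.4 g 25.0 t 25.65
units [-0.    0.01 -0.  ] spin -0.0 | at [599.   30.5  21.2] [179.9    0.    90.67] F [-0.5 -0.6  5.6] w 27.3 g 25.0 t 25.95
units [-0.    0.01 -0.  ] spin -0.0 | at [599.   30.5  21.2] [179.85   0.    90.67] F [-0.4 -1.   5. ] w 27.6 g 25.0 t 26.25
```

```bash
for i in 1 2; do python3 -m jog '{"jaw":[15,15,15,15],"slide":[[0,-0.01,0.02],[0,0,0],[0,0,0],[0,0,0]],"spin":[0,0,0,0]}' >/dev/null; python3 d.py 599.2 30.5 21.3 90.7; done
```

```text
units [-0.    0.01 -0.  ] spin -0.0 | at [599.   30.5  21.2] [179.8    0.    90.67] F [-0.5 -0.   8.4] w 27.2 g 25.0 t 26.65
units [-0.    0.01 -0.  ] spin -0.0 | at [599.   30.5  21.2] [179.75   0.    90.67] F [-2.1 -0.8 11.1] w 27.8 g 25.0 t 27.05
```

```bash
for i in 1 2; do python3 -m jog '{"jaw":[15,15,15,15,15],"slide":[[0,-0.015,0],[0,0,0],[0,0,0],[0,0,0],[0,0,0]],"spin":[0,0,0,0,0]}' >/dev/null; python3 d.py 599.2 30.5 21.3 90.7; done
python3 - <<'E'
from h import *
F=[]
for _ in range(4):
    s=env.grab_frame("scene"); F.append(env.state()["force"])
print(np.round(F,1),env.state()["torque"]); t=env.grab_frame("top")
for n,im in(("scene",s),("top",t)):
    q=proj(n,[599,-5,35])[0].astype(int); cv2.imwrite(f"pics/e_{n}.png",crop(im,(q[0]-40,q[1]-30,q[0]+40,q[1]+30),5))
cv2.imwrite("pics/c7.png",np.hstack([cv2.imread("pics/e_scene.png"),cv2.imread("pics/e_top.png")]))
E
```

```text
units [-0.    0.01 -0.  ] spin -0.0 | at [599.   30.5  21.2] [179.69   0.    90.67] F [ 0.3  0.1 11.4] w 27.5 g 25.0 t 27.55
units [-0.  0. -0.] spin -0.0 | at [599.1  30.5  21.2] [179.64  -0.    90.67] F [ 1.5 -0.4  9.9] w 27.2 g 25.0 t 28.05
[[ 0.3  0.6  9.4]
 [ 0.3  0.2  9.3]
 [ 0.9  0.2  9.4]
 [ 1.3 -0.   9.1]] [-0.01235651 -0.22041603 -0.05754435]
```

View pics/c7.png

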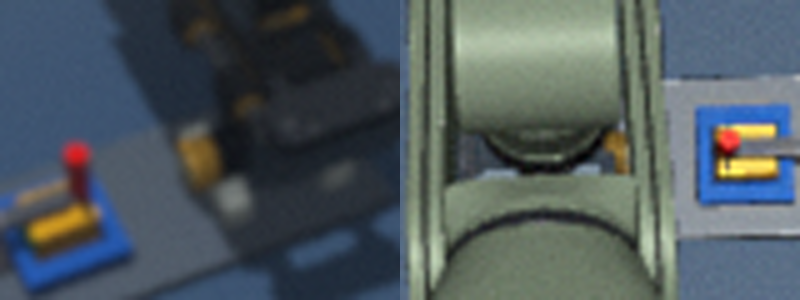

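```bash
python3 - <<'E'
from h import *
t=env.grab_frame("top"); s=env.grab_frame("scene")
print("expected brass top edge z=47 y -14.5 px",proj("top",[[599.5,-14.5,33],[599.5,-14.5,47],[599.5,-0.5,47]]),"scene",proj("scene",[[599.5,-14.5,33],[599.5,-.5,47]]))
P=cont("top",t,(258,160,272,186),(10,70,50),(35,255,255),33); print("brass top z33",P.min(0),P.max(0))
q=proj("scene",[599.5,-10,37])[0].astype(int)
P=cont("scene",s,(q[0]-10,q[1]-12,q[0]+10,q[1]+12),(10,110,60),(35,255,255),33); uv=proj("scene",np.c_[P,np.full(len(P),33)]); print("brass scene px",uv.min(0),uv.max(0),uv.mean(0))
print("pred scene px of end-face centre/top/bottom, band top edge",proj("scene",[[599.5,-14.5,33],[599.5,-14.5,47],[599.5,-14.5,19],[585.5,-14.5,33],[613.5,-14.5,33],[613.5,-.5,33],[599.5,-.5,47]]).round(1).tolist())
E
```

```text
expected brass top edge z=47 y -14.5 px [[258.89763326 172.70436822]
 [258.94356716 171.92976421]
 [254.28704948 172.02011304]] scene [[246.3639593  212.2099582 ]
 [251.17195706 207.18231334]]
brass top z33 [588.0233774  -19.75695028] [614.64218777 -10.22053925]
brass scene px [244.3125 207.1875] [252.5625 216.8125] [248.80535714 211.42083333]
pred scene px of end-face centre/top/bottom, band top edge [[246.4, 212.2], [246.3, 208.9], [246.4, 215.5], [244.2, 208.5], [248.5, 216.0], [253.3, 214.3], [251.2, 207.2]]
```

```bash
python3 - <<'E'
from h import *
t=env.grab_frame("top"); s=env.grab_frame("scene"); np.save("pics/t9.npy",t); np.save("pics/s9.npy",s)
for r in(169,171,173,175): print(r,[tuple(int(v) for v in p) for p in t[r,256:265]])
print("top y at col (z=40): ",[(c,round(float(ray("top",[c,172],40)[0,1]),1)) for c in range(256,265)])
# scene: samples along the barrel's top line z=47,x=599.5 and far side line x=609,z=43
for x,z in((599.5,47),(609,43)):
    ys=np.arange(-26,8,2); uv=proj("scene",np.c_[np.full(len(ys),x),ys,np.full(len(ys),z)]).astype(np.float32)
    v=cv2.remap(s,uv[:,:1],uv[:,1:],cv2.INTER_LINEAR)[:,0]; print(x,[(int(y),*map(int,p)) for y,p in zip(ys,v)])
E
```

```text
169 [(92, 68, 32), (114, 93, 43), (117, 93, 40), (110, 88, 39), (75, 67, 48), (68, 78, 66), (120, 136, 116), (120, 133, 113), (73, 78, 69)]
171 [(115, 94, 47), (139, 108, 49), (142, 112, 45), (143, 113, 60), (122, 114, 86), (60, 68, 60), (121, 133, 113), (120, 133, 114), (92, 99, 86)]
173 [(59, 70, 81), (63, 63, 66), (122, 95, 51), (141, 112, 59), (128, 121, 92), (64, 73, 60), (119, 134, 114), (122, 134, 115), (111, 123, 105)]
175 [(55, 64, 74), (63, 68, 76), (93, 75, 40), (114, 88, 44), (126, 111, 74), (59, 62, 55), (115, 130, 109), (123, 136, 118), (118, 129, 110)]
top y at col (z=40):  [(256, -5.7), (257, -8.7), (258, -11.7), (259, -14.8), (260, -17.8), (261, -20.8), (262, -23.8), (263, -26.8), (264, -29.9)]
599.5 [(-26, 75, 84, 94), (-24, 73, 78, 82), (-22, 79, 76, 69), (-20, 94, 81, 57), (-18, 114, 91, 49), (-16, 129, 100, 47), (-14, 127, 100, 48), (-12, 121, 95, 48), (-10, 116, 91, 47), (-8, 111, 87, 45), (-6, 104, 82, 45), (-4, 90, 73, 43), (-2, 67, 55, 37), (0, 45, 39, 33), (2, 28, 27, 30), (4, 23, 25, 29), (6, 20, 22, 27)]
609 [(-26, 74, 81, 87), (-24, 72, 77, 77), (-22, 76, 76, 67), (-20, 91, 81, 61), (-18, 111, 92, 55), (-16, 125, 99, 52), (-14, 129, 99, 46), (-12, 122, 93, 43), (-10, 114, 88, 39), (-8, 108, 84, 37), (-6, 101, 78, 36), (-4, 86, 68, 35), (-2, 65, 53, 33), (0, 41, 37, 30), (2, 28, 28, 28), (4, 20, 23, 27), (6, 20, 21, 29)]
```

```bash
python3 d.py 599.2 30.5 21.3 90.7; python3 -c "
from workcell import env
print(env.job_done())"
```

```text
units [-0.    0.01 -0.  ] spin -0.0 | at [599.   30.6  21.2] [179.64  -0.    90.67] F [0.6 0.1 9.8] w 27.6 g 25.0 t 28.5
the job is handed in; nothing more can be done
None
```

I handed in the job at 28.5 s, though the tool returned no verdict. By my measurements, the module is home with its window to the yokes, the lever is shut, and the barrel is in the V, brass end to the camera and about 2 mm off centre along its length, still gripped and pressed down with about 10 N.

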